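# Hang the slide rack up to drain

### The arm

A 6-joint arm with a two-finger parallel gripper is mounted at the origin on a cart in front of the work surface, level with it; the furniture and walls round the work are solid. World frame = base frame: x ahead of the robot, y to its left, z up, the work surface at z = 0. Lengths are in mm, angles in rad, forces in N, time in s.
With the tool pointing down it reaches from about 250 to 775 mm from the base axis. Payload 4 kg.
Tool frame: the origin (TCP) lies midway between the tips of the shut fingers; the grasp point (between the pads) lies 19 mm behind it; z points along the fingers, y is the line along which they close (so a half turn about z gives the same grasp; the last joint's range is limited). The gripper opens to 85 mm and grips with 20 to 120 N. Pads are 22 mm wide; open, the fingers measure 114 mm over their backs; the gripper's body (76 mm by 85 mm) begins 54 mm behind the grasp point. The pads swing forward as they close: fully open they stand 13 mm farther back than shut.
Start: joints at [-1.303, 0.087, 1.371, -0, 1.684, -0.103], TCP at [199.297, -512.639, 231.341] pointing down, gripper open.
Joint ranges: [-3.1, 3.1], [-0.76, 2.03], [0.27, 2.55], [-1.08, 4.22], [0.17, 2.65], [-2.57, 2.57]. Speed limits (rad/s): [2.79, 2.79, 3.14, 3.14, 3.14, 3.14].

### API

Orientations are given as a rotation vector (axis times angle).
In Python, from bench import ctrl gives the robot as it stands.
- The arm moves only by the tool send_rows, never from a script. Its argument "rows" is a list of rows, each a list of 2 entries, a list of its own where there are three numbers: the shift along the tool's x, y, z in units of 0.05 m (1.0 is 0.05 m), then the turn about the tool's z in units of 0.5 rad (1.0 is 0.5 rad). A call has 1 to 8 rows; each row shifts and turns the commanded pose from where the row before left it, along the tool's axes as they then stand; what a row does not reach is not made up. A row lasts 1/10 s, in which the tool goes at most 50 mm and 8.59 degrees, less where a joint would pass 70% of its speed; a pose out of reach is approached as far as the arm can. A call with a number of a shift or a turn outside -1 to 1 is refused whole. A call with a gripper value outside its range is refused whole. "hand" is the opening, from 0 (shut) to 1 (fully open), set as the call begins (left out, the last holds). The fingers move at their own pace and stop on an object; "grip_force" is the grip in N (left out, the last holds). Time passes only in rows, so rows that do not move let the fingers close. It gives the time, the measured TCP pose, the force, the opening and the grip force at its end, in the units of the state.
- ctrl.get_state(): the state, without advancing time (a new reading comes with each control period).
- ctrl.grab_frame(name): name is "side" or "top"; returns a dict with "frame" (400x640x3 uint8, blue, green, red), "K" (3x3 intrinsics, pixels), "R" (3x3) and "t" (3): a world point X has camera coordinates R X + t. Camera axes: x right, y down, z forward; pixel columns grow to the right and rows downward; lengths in mm; the calibration is good to about 2 mm. A picture is of the moment at which its call begins. There is no depth.
- ctrl.sign_off(): hands the job in; it is judged then, once.
The state is a dict: "t": time; "q": joint angles; "dq": joint speeds; "joint_efforts": joint torques, N m; "position": TCP position; "orientation": TCP orientation; "contact_force": force on the tool from outside, world axes, zero at the start; "torque": the same for the moment, N m; "finger_gap": finger opening in mm; "gripper_force": force on a finger pad.
Only numpy, scipy, OpenCV 4.12 (cv2) and the standard library are available. Lean on these libraries where they do the work, as an engineer would, in place of code of your own. Each camera call takes 0.05 s, during which the arm holds its last target. There are 200 camera calls.

### The job

The stain has been poured off and the slides must drain. Fold the drip stand's hook fully down until it stands straight out from the back plate, then lift the slide rack out of the staining dish by its grey grip and hang it by its handle bar on the hook, so that it hangs free and straight over the tray. Keep the rack upright all the way so that no slide falls out, set it on the hook gently, and leave the dish and everything else standing where they are.

Things in the scene. Friction and masses are not known exactly. Their poses are not given: they have to be found in the camera images.
- drip_stand: Fixed steel drip stand: ribbed tray 140 x 180 mm (x, y), rim 18 mm high, with an upright back plate 150 mm wide, 243 mm high, front face at x = +60 mm; a dark bracket on that face, up to z = 233 mm, carries the folding hook. Origin: centre of the tray's underside, on the worktop. z up; -x is the front (open side of the tray, roughly towards the robot), y across.
- hook (a joint): Angle of the folding hook in rad: 0 = folded up flat, arm pointing straight up, its top about 50 mm above the back plate's top edge; 1.57 = fully down against its stop, arm level, pointing to the stand's -x. It swings out and down about the pin. Light friction hinge (about 1 N at the tip): stays at whatever angle it is left.
- hook_pin (a point): Middle of the hook's pivot pin, which lies along the stand's y between two small cheeks (outer faces at y = +-15 mm): at x = +50 mm, y = 0, z = 205 mm in the stand's frame. Axes as the stand.
- hook_seat (a point): Middle of the hook's seat, the flat face on which a handle bar rests (10 to 75 mm from the pin), here 50 mm along the arm from the pin and 2.5 mm off the arm's middle plane. The frame turns with the hook: z along the arm from pin to tip, x normal to the seat (up once the hook is fully down), y as the stand's.
- hook_tip (a point): Middle of the hook's arm, 80 mm from the pin, just before the lip. The arm is a steel strip 20 mm wide (y), 5 mm thick, free on both sides here. The lip reaches to 91 mm from the pin and stands 13 mm above the seat once folded out; folded up, it points back over the plate's top edge. Axes as hook_seat.
- slide_rack: Loose steel rack with eight glass slides on edge (all one piece), about 0.25 kg. Basket 56 x 88 x 34 mm (x, y, z); a flat-strip handle rises from its two ends to a level bar along y, with a grey grip block on top, 151 mm high in all. Origin: centre of the underside, z up. The same both ways round. Stands in the staining dish at the start.
- rack_grip (a point): In the rack's grey grip block, 140 mm above the rack's bottom and 11 mm below the top of the block. The block measures 16 x 22 x 36 mm (x, y, z) and stands 5 mm above the handle bar. Axes as the rack.
- bail (a point): Middle of the underside of the rack's handle bar, 107 mm above the rack's bottom: this comes to lie on hook_seat. Bar: 14 mm wide (x), 3 mm thick, 56 mm long (y). The free window under it, through which the hook passes along x, is 34 to 107 mm above the rack's bottom and at least 50 mm wide. Axes as the rack.
- staining_dish: Loose white open dish 76 x 110 x 60 mm (x, y, z), walls and floor 5 mm, with a small ledge at each end (132 mm over the ledges, along y), 0.5 kg. Origin: centre of the underside, z up. The rack stands in it, parallel to it, with 5 to 6 mm free all round.
- stain_bottle_a: Bystander: small brown bottle with a black cap, 48 mm across, 85 mm high, to the right. Origin: centre of its underside.
- cover_glass_box: Bystander: small white carton 40 x 62 x 28 mm, to the right. Origin: centre of its underside.
- bench_timer: Bystander: white bench timer 66 x 66 x 20 mm, to the left. Origin: centre of its underside.
Mind the look-alikes: they are no part of the job. Leave any yellow look-alike of the slide_rack alone.

How it is judged:
By the outcome, as a careful person would: the job done as asked, in the order asked, and still so for the second after the job is handed in, with the robot touching nothing.
It also fails if it takes over 58 s, if anything falls off the work surface, if the arm or the gripper's body presses on something with over 40 N, if the wrist force passes 120 N, or if a joint passes its speed limit or range.

## Working session

There is one attempt and no reset: what is moved stays moved. The work goes in short steps, Python scripts to look and compute and a tool call to move; the robot and the scene stay as the last step left them, time stands still between calls to the robot, and variables do not carry over. Pictures are saved under pics/ and viewed, at most 10 in all, crops included, and the job is handed in when it is done.

Besides the shell and the picture viewer there is one more tool, called after "Call:" as name(argument=value, ...), one argument or row to a line, values as JSON. send_rows: Moves the arm, as the interface text tells. Shifts and turns lie within -1 to 1; 1 stands for 0.05 m of shift or 0.5 rad of turn. Its arguments: {"type":"object","properties":{"rows":{"type":"array","items":{"type":"array"}},"hand":{"type":"number"},"grip_force":{"type":"number"}},"required":["rows"]}

```bash
mkdir -p pics; python3 - <<'E'
from bench import ctrl
import cv2,numpy as np
for n in("side","top"):
    f=ctrl.grab_frame(n); cv2.imwrite(f"pics/{n}0.png",f["frame"]); np.savez(f"{n}0.npz",**f)
    print(n,f["K"].tolist(),(-f["R"].T@f["t"]).round().tolist(),f["R"].round(3).tolist())
s=ctrl.get_state();print(s)
E
```

```text
side [[428.2578823626721, 0.0, 325.2312797489345], [0.0, 428.2578823626721, 190.54457078342722], [0.0, 0.0, 1.0]] [120.0, -1102.0, 1113.0] [[0.948, -0.318, 0.006], [-0.194, -0.594, -0.781], [0.252, 0.739, -0.624]]
top [[452.4465149074141, 0.0, 322.89668235479724], [0.0, 452.4465149074141, 192.12823594320122], [0.0, 0.0, 1.0]] [211.0, -12.0, 1544.0] [[0.065, -0.998, -0.004], [-0.978, -0.063, -0.2], [0.2, 0.017, -0.98]]
{'t': 0.1, 'q': array([-1.30308323e+00,  8.79274769e-02,  1.37213579e+00,  4.14315890e-06,
        1.68362014e+00, -1.03083156e-01]), 'dq': array([ 0.00179787,  0.00091494, -0.00332804,  0.00109938,  0.00233195,
       -0.00062044]), 'joint_efforts': array([ 2.20361937e-03, -3.53015113e+01, -3.14219141e+01, -1.44678743e-04,
        7.87980709e-03, -1.34501072e-06]), 'position': array([ 199.17974961, -512.17252006,  230.21426245]), 'orientation': array([-3.08570654e+00, -5.78730996e-01,  2.63409158e-04]), 'contact_force': array([-0.0199839 , -0.04461285,  0.25700657]), 'torque': array([-0.04021258,  0.01501985, -0.01778266]), 'gripper_force': 0.0, 'finger_gap': 85.36918460073981}
```

View pics/side0.png

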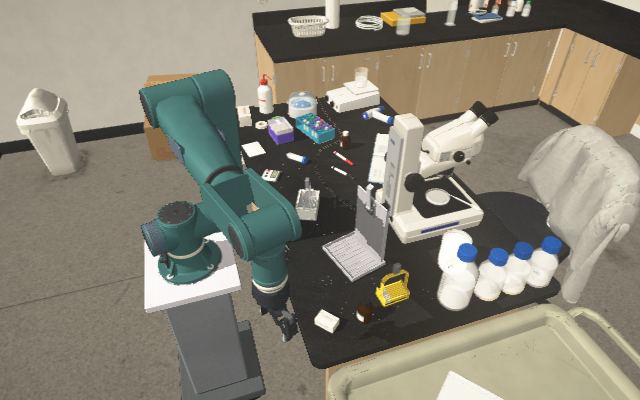

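View pics/top0.png

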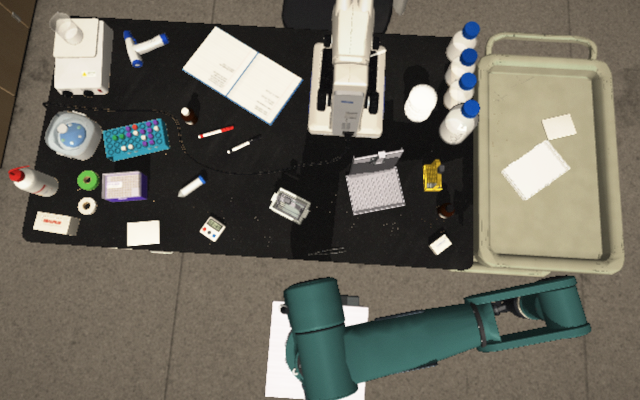

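```bash
python3 - <<'E'
import cv2,numpy as np
t=np.load("top0.npz")["frame"][140:225,260:420];s=np.load("side0.npz")["frame"][170:285,285:405]
cv2.imwrite("pics/tc.png",cv2.resize(t,None,fx=5,fy=5,interpolation=cv2.INTER_CUBIC))
cv2.imwrite("pics/sc.png",cv2.resize(s,None,fx=5,fy=5,interpolation=cv2.INTER_CUBIC))
E
```

```text
(no output)
```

View pics/tc.png

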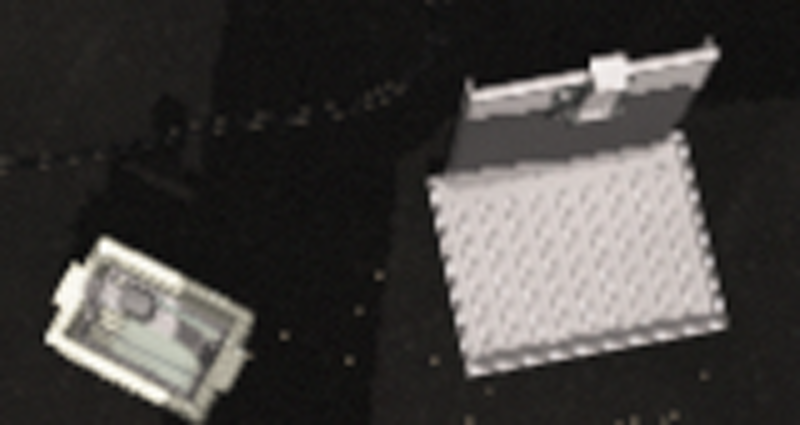

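View pics/sc.png

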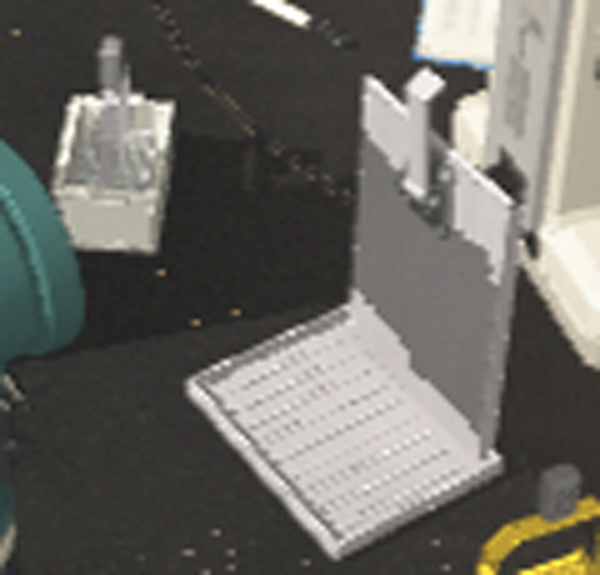

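```bash
cat > h.py <<'E'
import numpy as np
def cam(n): return np.load(n+"0.npz")
def ray(c,p):
    d=c["R"].T@np.linalg.inv(c["K"])@np.array([p[0],p[1],1.]); return -c["R"].T@c["t"],d
def onz(c,p,z):
    o,d=ray(c,p); return o+d*(z-o[2])/d[2]
def tri(cs,ps):
    A=0;b=0
    for c,p in zip(cs,ps):
        o,d=ray(c,p);d=d/np.linalg.norm(d);M=np.eye(3)-np.outer(d,d);A=A+M;b=b+M@o
    return np.linalg.solve(A,b)
def proj(c,X):
    v=c["K"]@(c["R"]@X+c["t"]);return v[:2]/v[2]
def T(x,y): return (260+x/5-.4,140+y/5-.4)
def S(x,y): return (285+x/5-.4,170+y/5-.4)
E
python3 - <<'E'
from h import *
np.set_printoptions(precision=1,suppress=True)
t,s=cam("top"),cam("side")
print("dish");D=[onz(t,T(*p),60) for p in[(102,237),(254,315),(200,420),(46,340)]]
for d in D:print(d)
print("c",np.mean(D,0), "side-based",[onz(s,S(*p),60) for p in[(72,95),(175,100),(160,195),(58,188)]])
print("tray top");P=[onz(t,T(*p),18) for p in[(466,375),(727,325),(685,135),(430,180)]]
for d in P:print(d)
print("tray side");Q=[onz(s,S(*p),18) for p in[(188,385),(338,550),(502,460),(355,297)]]
for d in Q:print(d)
print(np.mean(P,0),np.mean(Q,0))
print("plate top",[onz(t,T(*p),243) for p in[(468,88),(715,45)]],[onz(s,S(*p),243) for p in[(365,78),(518,203)]])
print("grip top",tri((t,s),(T(138,295),S(111,42))),onz(t,T(138,297),150),onz(s,S(111,42),150))
print("tip",onz(t,T(609,72),290),onz(s,S(427,80),290))
E
```

```text
dish
[522.  158.3  60. ]
[475.5  52.7  60. ]
[402.9  83.3  60. ]
[449.7 189.6  60. ]
c [462.5 121.   60. ] side-based [array([449.5, 188.6,  60. ]), array([525. , 157.3,  60. ]), array([479.2,  52.2,  60. ]), array([408.9,  83.7,  60. ])]
tray top
[450.8 -92.5  18. ]
[ 496.9 -268.9   18. ]
[ 629.2 -235.9   18. ]
[585.7 -60.5  18. ]
tray side
[ 450.7 -101.6   18. ]
[ 497.2 -272.3   18. ]
[ 631.3 -234.7   18. ]
[595.4 -55.3  18. ]
[ 540.7 -164.5   18. ] [ 543.6 -166.    18. ]
plate top [array([588.2, -72.8, 243. ]), array([ 624.3, -218.9,  243. ])] [array([581.2, -78.4, 243. ]), array([ 624. , -224.1,  243. ])]
grip top [465.  121.8 157. ] [466.2 122.2 150. ] [466.4 130.6 150. ]
tip [ 589.3 -151.   290. ] [ 592.3 -147.7  290. ]
```

```bash
cat >> h.py <<'E'
from scipy.spatial.transform import Rotation as Ro
def plan(X,yaw=None):
    "remaining shift in tool units and turn units to TCP target X, tool-y along yaw+90deg (mod pi)"
    from bench import ctrl
    s=ctrl.get_state();R=Ro.from_rotvec(s["orientation"]).as_matrix()
    print("t",round(s["t"],2),"pos",s["position"].round(1),"F",s["contact_force"].round(1),"gap",round(s["finger_gap"],1),"tilt",R[:,2].round(3),"q6",round(s["q"][5],2))
    print("shift",(R.T@(np.array(X)-s["position"])/50).round(3))
    ty=np.arctan2(-R[0,1],R[1,1])
    if yaw is not None:
        d=(yaw-ty+np.pi/2)%np.pi-np.pi/2
        print("yaw",round(ty,3),"turn units about tool z",round(-d/.5,3), "alt",round(-(d-np.sign(d)*np.pi)/.5,3))
    print("tool x,y world",R[:,0].round(3),R[:,1].round(3))
E
python3 - <<'E'
from h import *
np.set_printoptions(precision=1,suppress=True)
t,s=cam("top"),cam("side")
print(onz(s,(402,240),0),onz(t,(312,133),20),onz(t,(382,133),20),onz(t,(335,128),150),onz(t,(335,128),300),onz(s,(386,200),100),onz(s,(393,118),300))
plan((590.4,-152.6,320),.25)
E
```

```text
[ 742.5 -144.5    0. ] [732.1  66.5  20. ] [ 747.9 -180.2   20. ] [709.3 -13.3 150. ] [655.7 -13.1 300. ] [723.5 -25.3 100. ] [838.9 204.7 300. ]
t 0.1 pos [ 199.2 -512.2  230.2] F [-0.  -0.   0.3] gap 85.4 tilt [-0.  0. -1.] q6 -0.1
shift [ 9.9 -3.9 -1.8]
yaw -2.771 turn units about tool z 0.242 alt -6.042
tool x,y world [0.9 0.4 0. ] [ 0.4 -0.9 -0. ]
```

Call:
send_rows(
  rows=[
    [[0,0,-0.5],0.12],
    [[0,0,-0.5],0.12],
    [[0,0,-0.5],0],
    [[0,0,-0.5],0],
    [[0,0,0],0],
  ],
)

```text
t: 0.6
position: [199.6, -513.6, 335.4]
orientation: [3.11, 0.392, 0.002]
contact_force: [0.1, -0.2, 1.2]
finger_gap: 85.5
gripper_force: 0.0
```

```bash
python3 -c "
from h import *
plan((590.4,-152.6,325),.25)"
```

```text
t 0.6 pos [ 199.6 -513.6  335.4] F [ 0.1 -0.2  1.2] gap 85.5 tilt [ 0.002 -0.007 -1.   ] q6 0.02
shift [ 9.363 -5.056  0.172]
yaw -2.891 turn units about tool z 0.002 alt -6.282
tool x,y world [0.969 0.248 0.   ] [ 0.248 -0.969  0.007]
```

Call:
send_rows(
  rows=[
    [[0.5,-0.27,0],0],
    [[0.5,-0.27,0],0],
    [[0.5,-0.27,0],0],
    [[0.5,-0.27,0],0],
    [[0.5,-0.27,0],0],
    [[0.5,-0.27,0],0],
    [[0.5,-0.27,0],0],
    [[0.5,-0.27,0],0],
  ],
)

```text
t: 1.4
position: [366.7, -357.2, 329.5]
orientation: [-3.115, -0.393, 0.002]
contact_force: [-0.2, 0.3, 0.7]
finger_gap: 85.4
gripper_force: 0.0
```

Call:
send_rows(
  rows=[
    [[0.5,-0.27,0],0],
    [[0.5,-0.27,0],0],
    [[0.5,-0.27,0],0],
    [[0.5,-0.27,0],0],
    [[0.5,-0.27,0],0],
    [[0.5,-0.27,0],0],
    [[0.5,-0.27,0],0],
    [[0,0,0],0],
  ],
)

```text
t: 2.2
position: [513.8, -220.8, 328.8]
orientation: [-3.113, -0.4, 0.003]
contact_force: [0.9, -0.6, 0.2]
finger_gap: 85.3
gripper_force: 0.0
```

Call:
send_rows(
  rows=[
    [[0.5,-0.27,0],0],
    [[0.5,-0.27,0],0],
    [[0.4,-0.25,0],0],
    [[0.2,-0.1,0],0],
    [[0,0,0],0],
    [[0,0,0],0],
    [[0,0,0],0],
  ],
)

```text
t: 2.9
position: [578.0, -161.5, 331.4]
orientation: [3.117, 0.39, -0.001]
contact_force: [-0.1, -0.8, -0.7]
finger_gap: 85.2
gripper_force: 0.0
```

```bash
python3 - <<'E'
from h import *
from bench import ctrl
import cv2
plan((590.4,-152.6,266),.25)
a=[]
for n,(y,x) in (("side",(130,290)),("top",(110,330))):
    f=ctrl.grab_frame(n)["frame"][y:y+120,x:x+110]
    a.append(cv2.resize(f,(385,420),interpolation=cv2.INTER_CUBIC))
cv2.imwrite("pics/a1.png",np.hstack(a))
E
```

```text
t 2.9 pos [ 578.  -161.5  331.4] F [-0.1 -0.8 -0.7] gap 85.2 tilt [-0.    -0.001 -1.   ] q6 0.95
shift [ 0.284 -0.112  1.307]
yaw -2.892 turn units about tool z -0.002 alt 6.282
tool x,y world [ 0.969  0.247 -0.   ] [ 0.247 -0.969  0.   ]
```

View pics/a1.png

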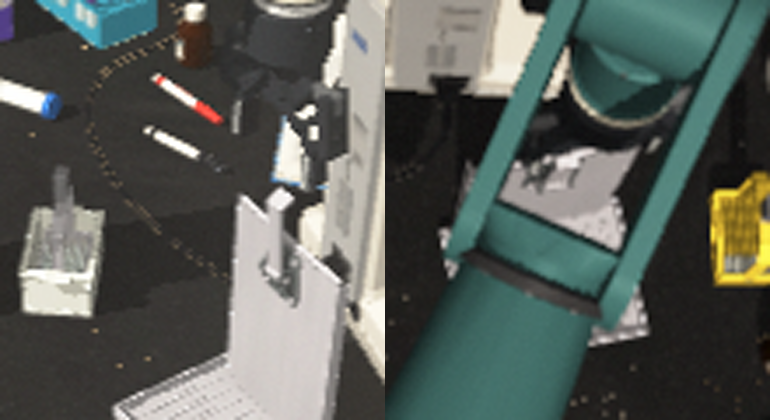

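Call:
send_rows(
  rows=[
    [[0.28,-0.11,0.1],0],
    [[0,0,0.4],0],
    [[0,0,0.4],0],
    [[0,0,0.3],0],
    [[0,0,0.1],0],
    [[0,0,0],0],
    [[0,0,0],0],
  ],
)

```text
t: 3.7
position: [591.4, -151.6, 267.2]
orientation: [3.116, 0.393, 0.002]
contact_force: [-0.6, 0.0, 0.4]
finger_gap: 85.3
gripper_force: 0.0
```

Call:
send_rows(
  rows=[
    [[0,0,0],0],
    [[0,0,0],0],
    [[0,0,0],0],
    [[0,0,0],0],
    [[0,0,0],0],
  ],
  hand=0.4,
  grip_force=20,
)

```text
t: 4.2
position: [591.0, -151.7, 266.4]
orientation: [3.117, 0.393, 0.0]
contact_force: [-0.5, -0.8, 0.4]
finger_gap: 34.4
gripper_force: 0.0
```

```bash
python3 - <<'E'
from h import *
from bench import ctrl
import cv2
plan((590.4,-152.6,266),.25)
f=ctrl.grab_frame("side")["frame"][135:255,290:430]
cv2.imwrite("pics/a2.png",cv2.resize(f,None,fx=5,fy=5,interpolation=cv2.INTER_CUBIC))
E
```

```text
t 4.2 pos [ 591.  -151.7  266.4] F [-0.5 -0.8  0.4] gap 34.4 tilt [ 0. -0. -1.] q6 0.98
shift [-0.016  0.015  0.009]
yaw -2.891 turn units about tool z 0.001 alt -6.282
tool x,y world [0.969 0.248 0.   ] [ 0.248 -0.969  0.   ]
```

View pics/a2.png

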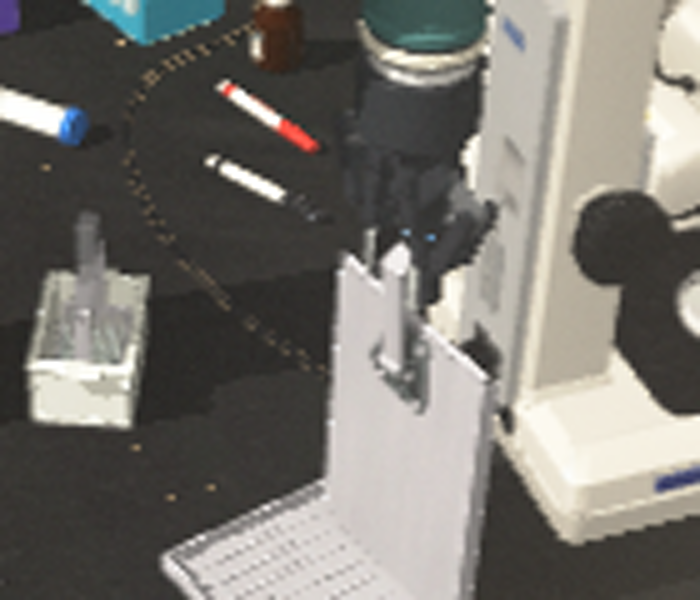

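The picture shows the fingers either side of the hook arm: left (370,245), right (430,275), hook top (398,255). Closing lightly.

Call:
send_rows(
  rows=[
    [[0,0,0],0],
    [[0,0,0],0],
    [[0,0,0],0],
    [[0,0,0],0],
  ],
  hand=0.1,
  grip_force=20,
)

```text
t: 4.65
position: [590.8, -150.8, 266.5]
orientation: [-3.115, -0.394, 0.0]
contact_force: [-1.1, 5.5, 1.1]
finger_gap: 19.5
gripper_force: 21.8
```

Call:
send_rows(
  rows=[
    [[-0.14,0,0.01],0],
    [[-0.14,0,0.015],0],
    [[-0.135,0,0.035],0],
    [[-0.135,0,0.037],0],
    [[-0.127,0,0.059],0],
    [[-0.126,0,0.059],0],
    [[-0.114,0,0.08],0],
    [[-0.114,0,0.08],0],
  ],
)

```text
t: 5.45
position: [541.9, -163.4, 248.8]
orientation: [-3.116, -0.395, -0.007]
contact_force: [0.8, 5.6, 2.7]
finger_gap: 19.5
gripper_force: 22.5
```

Call:
send_rows(
  rows=[
    [[-0.1,0,0.1],0],
    [[-0.1,0,0.1],0],
    [[-0.08,0,0.114],0],
    [[-0.08,0,0.114],0],
    [[0,0,0],0],
    [[0,0,0],0],
  ],
)

```text
t: 6.05
position: [523.0, -168.2, 226.3]
orientation: [-3.115, -0.393, 0.001]
contact_force: [-3.5, 5.0, 2.5]
finger_gap: 19.6
gripper_force: 22.6
```

Call:
send_rows(
  rows=[
    [[-0.06,0,0.126],0],
    [[-0.06,0,0.127],0],
    [[-0.036,0,0.135],0],
    [[-0.036,0,0.135],0],
    [[-0.012,0,0.139],0],
    [[-0.012,0,0.139],0],
    [[0,0,0],0],
    [[0,0,0],0],
  ],
)

```text
t: 6.85
position: [512.5, -170.9, 186.1]
orientation: [-3.115, -0.393, 0.002]
contact_force: [-2.9, 4.9, 2.5]
finger_gap: 19.6
gripper_force: 22.8
```

```bash
python3 - <<'E'
from h import *
from bench import ctrl
import cv2
plan((590.8-77.5,-150.8-19.8,186.5),.25)
f=ctrl.grab_frame("side")["frame"][135:255,290:430]
cv2.imwrite("pics/a3.png",cv2.resize(f,None,fx=5,fy=5,interpolation=cv2.INTER_CUBIC))
E
```

```text
t 6.85 pos [ 512.5 -170.9  186.1] F [-2.9  4.9  2.5] gap 19.6 tilt [-0.001  0.002 -1.   ] q6 0.89
shift [ 0.017 -0.001 -0.009]
yaw -2.891 turn units about tool z 0.002 alt -6.281
tool x,y world [ 0.969  0.248 -0.001] [ 0.248 -0.969 -0.002]
```

View pics/a3.png

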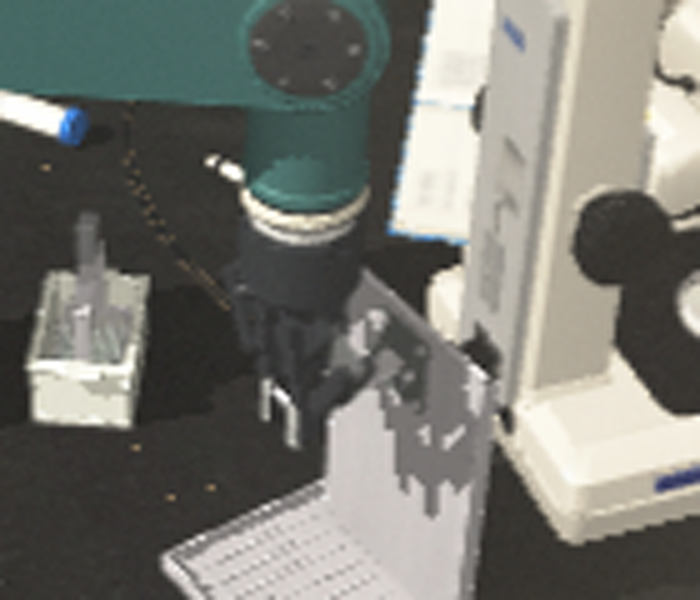

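The hook now lies nearly level between the fingers. I'll press on slightly to find the stop.

Call:
send_rows(
  rows=[
    [[0,0,0.05],0],
    [[0,0,0.05],0],
    [[0,0,0],0],
    [[0,0,0],0],
  ],
)

```text
t: 7.3
position: [512.6, -171.0, 185.6]
orientation: [3.116, 0.394, 0.003]
contact_force: [-8.6, 6.5, 15.9]
finger_gap: 19.6
gripper_force: 24.1
```

Call:
send_rows(
  rows=[
    [[0,0,0.05],0],
    [[0,0,0.05],0],
    [[0,0,0],0],
    [[0,0,0],0],
  ],
)

```text
t: 7.7
position: [513.0, -171.0, 184.6]
orientation: [3.115, 0.394, 0.008]
contact_force: [-13.3, 9.4, 28.8]
finger_gap: 19.5
gripper_force: 25.7
```

Stop reached. Release and rise.

Call:
send_rows(
  rows=[
    [[0,0,-0.06],0],
    [[0,0,0],0],
    [[0,0,0],0],
    [[0,0,0],0],
    [[0,0,0],0],
  ],
  hand=0.7,
)

```text
t: 8.2
position: [512.8, -171.7, 178.0]
orientation: [-3.116, -0.392, 0.002]
contact_force: [-0.7, -0.8, 0.3]
finger_gap: 60.1
gripper_force: 0.0
```

Call:
send_rows(
  rows=[
    [[0,0,-0.3],0],
    [[0,0,-0.4],0],
    [[0,0,-0.4],0],
    [[0,0,-0.3],0],
    [[0,0,0],0.2],
    [[0,0,0],0.2],
    [[0,0,0],0.2],
    [[0,0,0],0],
  ],
)

```text
t: 9.0
position: [513.3, -171.7, 249.8]
orientation: [3.14, -0.077, 0.001]
contact_force: [-0.5, 0.3, 0.4]
finger_gap: 59.9
gripper_force: 0.0
```

```bash
python3 -c "
from h import *
plan((465,121.5,230),-.415)"
```

```text
t 9.0 pos [ 513.3 -171.7  249.8] F [-0.5  0.3  0.4] gap 59.9 tilt [ 0.001 -0.    -1.   ] q6 1.19
shift [-1.252 -5.809  0.393]
yaw 3.093 turn units about tool z 0.732 alt -5.551
tool x,y world [ 0.999 -0.049  0.001] [-0.049 -0.999  0.   ]
```

Call:
send_rows(
  rows=[
    [[0,-0.3,0],0.244],
    [[0,-0.3,0],0.244],
    [[0,-0.3,0],0.244],
    [[0,0,0],0],
  ],
)

```text
t: 9.4
position: [521.1, -126.2, 249.5]
orientation: [-3.075, 0.641, -0.001]
contact_force: [1.3, 0.7, 0.1]
finger_gap: 59.8
gripper_force: 0.0
```

```bash
python3 -c "
from h import *
plan((465,121.5,210),-.415)"
```

```text
t 9.4 pos [ 521.1 -126.2  249.5] F [1.3 0.7 0.1] gap 59.8 tilt [ 0.001  0.    -1.   ] q6 1.64
shift [-3.007 -4.093  0.792]
yaw 2.731 turn units about tool z 0.008 alt -6.275
tool x,y world [ 0.917 -0.399  0.   ] [-0.399 -0.917 -0.   ]
```

Call:
send_rows(
  rows=[
    [[-0.3,-0.41,0.07],0],
    [[-0.3,-0.41,0.07],0],
    [[-0.3,-0.41,0.07],0],
    [[-0.3,-0.41,0.07],0],
    [[-0.3,-0.41,0.07],0],
    [[-0.3,-0.41,0.07],0],
    [[-0.3,-0.41,0.07],0],
    [[-0.3,-0.41,0.07],0],
  ],
)

```text
t: 10.2
position: [477.0, 71.2, 221.3]
orientation: [3.075, -0.641, 0.001]
contact_force: [0.7, -0.2, 0.1]
finger_gap: 59.9
gripper_force: 0.0
```

Call:
send_rows(
  rows=[
    [[-0.3,-0.41,0.07],0],
    [[-0.3,-0.41,0.07],0],
    [[0,0,0],0],
    [[0,0,0],0],
  ],
)

```text
t: 10.6
position: [466.3, 120.2, 214.3]
orientation: [3.074, -0.642, 0.001]
contact_force: [-0.9, 0.4, -1.1]
finger_gap: 59.5
gripper_force: 0.0
```

```bash
python3 - <<'E'
from h import *
from bench import ctrl
import cv2
plan((465,121.5,126),-.415)
f=ctrl.grab_frame("side")["frame"][140:240,270:420]
cv2.imwrite("pics/a4.png",cv2.resize(f,None,fx=5,fy=5,interpolation=cv2.INTER_CUBIC))
E
```

```text
t 10.6 pos [466.3 120.2 214.3] F [-0.9  0.4 -1.1] gap 59.5 tilt [ 0.    -0.001 -1.   ] q6 2.12
shift [-0.036 -0.014  1.765]
yaw 2.73 turn units about tool z 0.006 alt -6.277
tool x,y world [ 0.916 -0.4    0.001] [-0.4   -0.916  0.001]
```

View pics/a4.png

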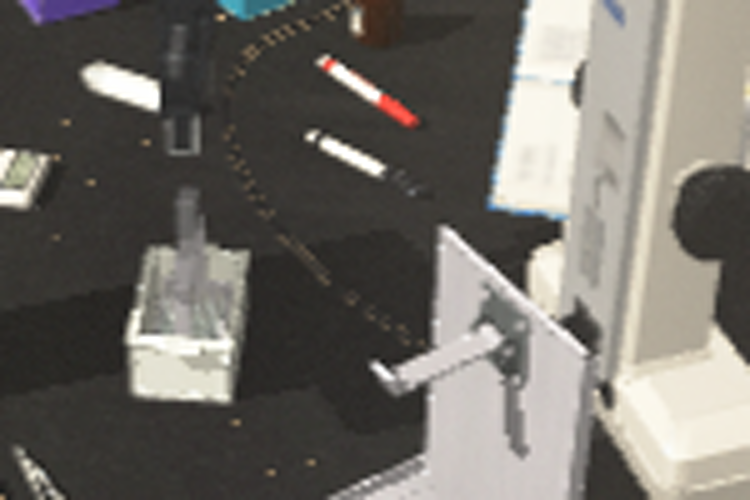

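Hook is out level with its lip up (380,372). The gripper is over the grip block (187,190). Descending.

Call:
send_rows(
  rows=[
    [[-0.04,-0.01,0.35],0],
    [[0,0,0.35],0],
    [[0,0,0.35],0],
    [[0,0,0.35],0],
    [[0,0,0.25],0],
    [[0,0,0.08],0],
    [[0,0,0],0],
    [[0,0,0],0],
  ],
)

```text
t: 11.45
position: [465.3, 121.7, 128.5]
orientation: [-3.074, 0.648, -0.003]
contact_force: [0.2, 0.8, -0.8]
finger_gap: 60.0
gripper_force: 0.0
```

Call:
send_rows(
  rows=[
    [[0,0,0],0],
    [[0,0,0],0],
    [[0,0,0],0],
    [[0,0,0],0],
    [[0,0,0],0],
    [[0,0,0],0],
  ],
  hand=0.1,
  grip_force=40,
)

```text
t: 12.05
position: [465.1, 122.2, 128.4]
orientation: [-3.073, 0.647, -0.002]
contact_force: [0.4, 1.0, 4.1]
finger_gap: 21.7
gripper_force: 42.1
```

Call:
send_rows(
  rows=[
    [[0,0,0],0],
    [[0,0,-0.1],0],
    [[0,0,-0.2],0],
    [[0,0,-0.2],0],
    [[0,0,-0.2],0],
    [[0,0,-0.2],0],
    [[0,0,-0.2],0],
    [[0,0,-0.2],0],
  ],
  grip_force=70,
)

```text
t: 12.85
position: [464.6, 121.9, 193.6]
orientation: [3.074, -0.647, 0.001]
contact_force: [-0.3, 0.5, -2.1]
finger_gap: 21.0
gripper_force: 68.6
```

Call:
send_rows(
  rows=[
    [[0,0,-0.25],0],
    [[0,0,-0.25],0],
    [[0,0,-0.25],0],
    [[0,0,-0.25],0],
    [[0,0,-0.15],0],
    [[0,0,0],0],
    [[0,0,0],0],
  ],
)

```text
t: 13.55
position: [464.5, 121.9, 249.9]
orientation: [3.074, -0.648, -0.001]
contact_force: [-0.3, 0.3, -2.3]
finger_gap: 20.6
gripper_force: 68.7
```

```bash
python3 - <<'E'
from h import *
from bench import ctrl
import cv2
plan((450,-188,250),.25)
f=ctrl.grab_frame("side")["frame"][110:240,270:400]
cv2.imwrite("pics/a5.png",cv2.resize(f,None,fx=4.5,fy=4.5,interpolation=cv2.INTER_CUBIC))
E
```

```text
t 13.55 pos [464.5 121.9 249.9] F [-0.3  0.3 -2.3] gap 20.6 tilt [-0. -0. -1.] q6 2.12
shift [ 2.235e+00  5.788e+00 -1.000e-03]
yaw 2.726 turn units about tool z -1.33 alt 4.953
tool x,y world [ 0.915 -0.403 -0.   ] [-0.403 -0.915  0.   ]
```

View pics/a5.png

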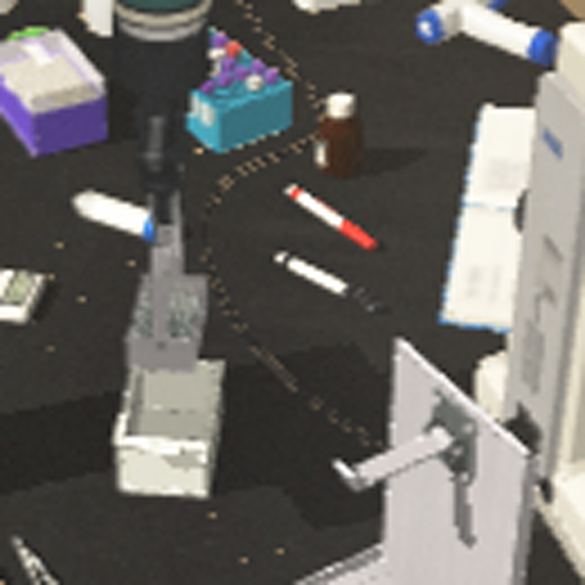

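Call:
send_rows(
  rows=[
    [[0,0,0],-0.1],
    [[0,0,0],-0.2],
    [[0,0,0],-0.2],
    [[0,0,0],-0.2],
    [[0,0,0],-0.2],
    [[0,0,0],-0.2],
    [[0,0,0],-0.2],
    [[0,0,0],-0.03],
  ],
)

```text
t: 14.4
position: [464.1, 121.8, 249.1]
orientation: [3.117, 0.392, -0.003]
contact_force: [0.5, 0.1, -3.1]
finger_gap: 20.7
gripper_force: 68.6
```

```bash
python3 -c "
from h import *
plan((449,-187,251),.25)"
```

```text
t 14.4 pos [464.1 121.8 249.1] F [ 0.5  0.1 -3.1] gap 20.7 tilt [-0.002 -0.    -1.   ] q6 1.46
shift [-1.824  5.909 -0.036]
yaw -2.891 turn units about tool z 0.001 alt -6.282
tool x,y world [ 0.969  0.248 -0.002] [ 0.248 -0.969 -0.   ]
```

Call:
send_rows(
  rows=[
    [[-0.05,0.15,0],0],
    [[-0.1,0.3,0],0],
    [[-0.12,0.4,0],0],
    [[-0.12,0.4,0],0],
    [[-0.12,0.4,0],0],
    [[-0.13,0.4,0],0],
    [[-0.13,0.4,0],0],
    [[-0.13,0.4,0],0],
  ],
)

```text
t: 15.2
position: [455.7, -28.7, 249.9]
orientation: [3.117, 0.388, -0.001]
contact_force: [-0.1, 0.4, -3.7]
finger_gap: 21.1
gripper_force: 68.7
```

Call:
send_rows(
  rows=[
    [[-0.13,0.4,0],0],
    [[-0.13,0.4,0],0],
    [[-0.13,0.4,0],0],
    [[-0.13,0.4,0],0],
    [[-0.13,0.4,0],0],
    [[-0.13,0.4,0],0],
    [[-0.1,0.3,0],0],
    [[-0.05,0.15,0],0],
  ],
)

```text
t: 16.0
position: [445.7, -178.5, 249.7]
orientation: [3.118, 0.386, -0.002]
contact_force: [-0.2, -0.8, -1.9]
finger_gap: 20.5
gripper_force: 68.8
```

Call:
send_rows(
  rows=[
    [[0,0.1,-0.02],0],
    [[0,0.08,-0.02],0],
    [[0,0,0],0],
    [[0,0,0],0],
    [[0,0,0],0],
  ],
)

```text
t: 16.5
position: [448.7, -185.1, 252.2]
orientation: [-3.117, -0.393, -0.0]
contact_force: [-0.7, -0.5, -3.0]
finger_gap: 21.3
gripper_force: 68.8
```

```bash
python3 -c "
from h import *
plan((541.6,-163.4,251),.25)"
```

```text
t 16.5 pos [ 448.7 -185.1  252.2] F [-0.7 -0.5 -3. ] gap 21.3 tilt [ 0.  0. -1.] q6 0.81
shift [1.908 0.041 0.023]
yaw -2.891 turn units about tool z 0.001 alt -6.282
tool x,y world [0.969 0.248 0.   ] [ 0.248 -0.969 -0.   ]
```

Now move in along the hook.

Call:
send_rows(
  rows=[
    [[0.1,0.04,0],0],
    [[0.2,0,0],0],
    [[0.25,0,0],0],
    [[0.25,0,0],0],
    [[0.25,0,0],0],
    [[0.25,0,0],0],
    [[0.25,0,0],0],
    [[0.2,0,0],0],
  ],
)

```text
t: 17.3
position: [535.1, -165.5, 251.9]
orientation: [-3.117, -0.392, 0.0]
contact_force: [-0.1, -0.0, -2.5]
finger_gap: 21.0
gripper_force: 68.8
```

Call:
send_rows(
  rows=[
    [[0.1,0,0],0],
    [[0.05,0,0],0],
    [[0,0,0],0],
    [[0,0,0],0],
  ],
)

```text
t: 17.7
position: [540.8, -164.2, 252.2]
orientation: [3.117, 0.391, -0.0]
contact_force: [-0.0, 0.1, -2.8]
finger_gap: 20.8
gripper_force: 68.8
```

```bash
python3 - <<'E'
from h import *
from bench import ctrl
import cv2
plan((541.6,-163.4,224),.25)
f=ctrl.grab_frame("side")["frame"][150:270,310:430]
cv2.imwrite("pics/a6.png",cv2.resize(f,None,fx=5,fy=5,interpolation=cv2.INTER_CUBIC))
E
```

```text
t 17.7 pos [ 540.8 -164.2  252.2] F [-0.   0.1 -2.8] gap 20.8 tilt [-0. -0. -1.] q6 0.93
shift [ 0.019 -0.012  0.565]
yaw -2.892 turn units about tool z -0.001 alt 6.282
tool x,y world [ 0.969  0.247 -0.   ] [ 0.247 -0.969  0.   ]
```

View pics/a6.png

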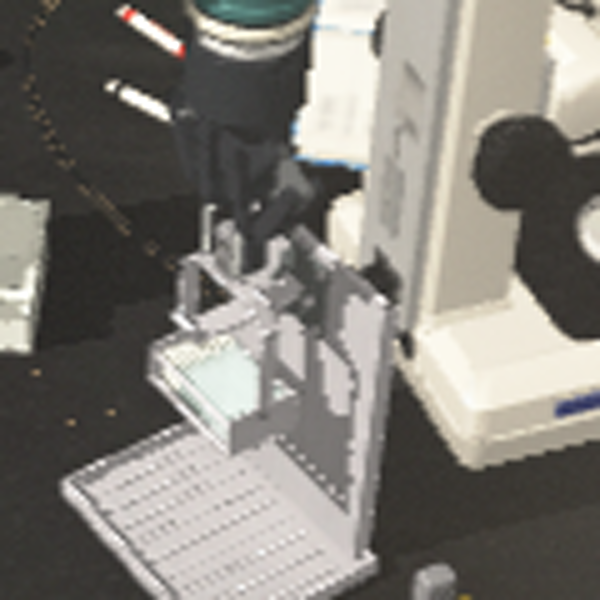

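The hook, lip at (180,318), runs through the window below the bar. Lowering.

Call:
send_rows(
  rows=[
    [[0,0,0.1],0],
    [[0,0,0.12],0],
    [[0,0,0.12],0],
    [[0,0,0.08],0],
    [[0,0,0.04],0],
    [[0,0,0],0],
    [[0,0,0],0],
  ],
)

```text
t: 18.45
position: [541.2, -164.1, 229.2]
orientation: [3.117, 0.391, 0.0]
contact_force: [0.4, 0.4, -2.9]
finger_gap: 21.1
gripper_force: 68.8
```

Call:
send_rows(
  rows=[
    [[0,0,0.02],0],
    [[0,0,0.02],0],
    [[0,0,0.02],0],
    [[0,0,0],0],
    [[0,0,0],0],
  ],
)

```text
t: 18.95
position: [541.1, -164.1, 226.1]
orientation: [3.117, 0.391, -0.0]
contact_force: [-0.8, 1.0, -2.6]
finger_gap: 20.6
gripper_force: 68.8
```

Call:
send_rows(
  rows=[
    [[0,0,0.02],0],
    [[0,0,0.01],0],
    [[0,0,0],0],
    [[0,0,0],0],
  ],
)

```text
t: 19.35
position: [541.1, -164.0, 224.6]
orientation: [3.117, 0.391, -0.0]
contact_force: [-0.8, -0.0, -2.5]
finger_gap: 20.7
gripper_force: 68.8
```

Call:
send_rows(
  rows=[
    [[0,0,0.015],0],
    [[0,0,0],0],
    [[0,0,0],0],
  ],
)

```text
t: 19.65
position: [541.2, -164.0, 223.9]
orientation: [3.117, 0.391, 0.0]
contact_force: [-1.1, 0.1, -2.9]
finger_gap: 20.6
gripper_force: 69.0
```

Call:
send_rows(
  rows=[
    [[0,0,0.02],0],
    [[0,0,0],0],
    [[0,0,0],0],
  ],
)

```text
t: 19.95
position: [541.2, -164.0, 223.8]
orientation: [3.116, 0.391, 0.001]
contact_force: [-1.3, 0.2, 2.8]
finger_gap: 20.8
gripper_force: 69.3
```

Call:
send_rows(
  rows=[
    [[0,0,0.02],0],
    [[0,0,0],0],
    [[0,0,0],0],
  ],
)

```text
t: 20.25
position: [541.2, -164.1, 223.8]
orientation: [3.116, 0.391, 0.003]
contact_force: [-2.7, 0.9, 5.4]
finger_gap: 20.7
gripper_force: 70.1
```

Call:
send_rows(
  rows=[
    [[0,0,-0.03],0],
    [[0,0,0],0],
    [[0,0,0],0],
  ],
  grip_force=20,
)

```text
t: 20.55
position: [541.2, -164.1, 223.8]
orientation: [3.117, 0.391, 0.001]
contact_force: [-0.6, -0.2, 3.6]
finger_gap: 21.1
gripper_force: 69.4
```

Call:
send_rows(
  rows=[
    [[0,0,0],0],
    [[0,0,0],0],
    [[0,0,0],0],
  ],
  hand=0.3,
)

```text
t: 20.85
position: [541.2, -164.1, 222.8]
orientation: [-3.117, -0.391, 0.001]
contact_force: [-0.1, -0.0, -0.0]
finger_gap: 25.7
gripper_force: 0.0
```

Call:
send_rows(
  rows=[
    [[0,0,0],0],
    [[0,0,0],0],
    [[0,0,0],0],
    [[0,0,0],0],
  ],
  hand=0.65,
)

```text
t: 21.25
position: [541.1, -164.0, 223.4]
orientation: [3.117, 0.391, 0.0]
contact_force: [1.2, 0.3, 0.8]
finger_gap: 55.6
gripper_force: 0.0
```

Call:
send_rows(
  rows=[
    [[0,0,-0.1],0],
    [[0,0,-0.2],0],
    [[0,0,-0.3],0],
    [[0,0,-0.4],0],
    [[0,0,-0.4],0],
    [[0,0,-0.4],0],
    [[0,0,-0.2],0],
    [[0,0,0],0],
  ],
)

```text
t: 22.05
position: [541.8, -164.3, 326.6]
orientation: [3.114, 0.391, 0.008]
contact_force: [-0.6, 0.3, 0.2]
finger_gap: 55.6
gripper_force: 0.0
```

```bash
python3 - <<'E'
from h import *
from bench import ctrl
import cv2
plan((541.6,-163.4,300),.25)
a=ctrl.grab_frame("side");b=ctrl.grab_frame("side")
print("motion between frames",cv2.absdiff(a["frame"],b["frame"])[190:270,320:400].max())
old=np.load("side0.npz")["frame"]
print("dish region change",cv2.absdiff(a["frame"],old)[188:222,295:322].mean())
f=b["frame"]
cv2.imwrite("pics/a7.png",cv2.resize(f[150:270,290:430],None,fx=5,fy=5,interpolation=cv2.INTER_CUBIC))
# edges of basket: report dominant line angles near hanging rack, vs predicted for a level rack
c=a;Rz=Ro.from_euler('z',.25).as_matrix();o=np.array([541.2,-164,100.5])
for n,p in dict(grip_top=(0,0,151),bl=(-28,-44,0),fl=(-28,44,0),tl=(-28,44,34),tr=(-28,-44,34),br=(28,-44,34)).items(): print(n,proj(c,o+Rz@np.array(p,float)).round(1))
E
```

```text
t 22.05 pos [ 541.8 -164.3  326.6] F [-0.6  0.3  0.2] gap 55.6 tilt [ 0.005 -0.002 -1.   ] q6 0.93
shift [-0.002 -0.021  0.531]
yaw -2.892 turn units about tool z -0.0 alt 6.283
tool x,y world [0.969 0.247 0.004] [ 0.247 -0.969  0.003]
motion between frames 64
dish region change 29.16957153231663
grip_top [356.1 201.5]
bl [354.7 247.4]
fl [339.4 231.5]
tl [339.7 224.1]
tr [355.3 240. ]
br [369.2 233.4]
```

Call:
send_rows(
  rows=[
    [[-0.2,0,-0.3],0],
    [[-0.2,0,-0.3],0],
    [[-0.2,0,0],0],
    [[0,0,0],0],
    [[0,0,0],0],
    [[0,0,0],0],
    [[0,0,0],0],
    [[0,0,0],0],
  ],
)

```text
t: 22.95
position: [512.2, -171.3, 352.7]
orientation: [-3.117, -0.392, 0.001]
contact_force: [-1.1, 0.1, 0.0]
finger_gap: 55.6
gripper_force: 0.0
```

```bash
python3 - <<'E'
from h import *
from bench import ctrl
import cv2
def glass(f):
    b,g,r=[f[...,i].astype(int) for i in range(3)]
    m=((b-r>6)&(g-r>6)&(g>120)).astype(np.uint8); k=np.zeros_like(m);k[205:255,335:375]=1;m*=k
    M=cv2.moments(m,True)
    if M["m00"]<5:return M["m00"]
    return M["m00"],round(M["m10"]/M["m00"],1),round(M["m01"]/M["m00"],1),round(.5*np.degrees(np.arctan2(2*M["mu11"],M["mu20"]-M["mu02"])),1)
a6=cv2.resize(cv2.imread("pics/a6.png"),(120,120),interpolation=cv2.INTER_AREA);F=np.zeros((400,640,3),np.uint8);F[150:270,310:430]=a6
print("held",glass(F))
fs=[ctrl.grab_frame("side")["frame"] for _ in range(4)]
for f in fs:print("now",glass(f))
print("frame diff",cv2.absdiff(fs[0],fs[3])[195:255,335:375].mean())
c=cam("side");Rz=Ro.from_euler('z',.25).as_matrix()
for z in(128.8,100.5): print("pred",proj(c,np.array([541,-164,z+30])))
old=c["frame"]
# dish white outline before/after
for n,f in(("before",old),("after",fs[3])):
    m=(f.min(2)>130).astype(np.uint8)[180:225,292:325];x,y,w,h=cv2.boundingRect(m);print(n,"dish bbox",x+292,y+180,w,h)
E
```

```text
held 0.0
now 0.0
now 0.0
now 0.0
now 0.0
frame diff 1.0777777777777777
pred [354.58249375 223.29938889]
pred [354.16441162 229.59100918]
before dish bbox 296 180 24 40
after dish bbox 295 189 24 32
```

```bash
python3 - <<'E'
from h import *
from bench import ctrl
import cv2
a6=cv2.resize(cv2.imread("pics/a6.png"),(120,120),interpolation=cv2.INTER_AREA)
f=ctrl.grab_frame("side")["frame"]
c=cam("side");Rz=Ro.from_euler('z',.25).as_matrix()
for n,p in dict(left=(-28,44,20),front=(-28,-44,20),right=(28,-44,30),bar=(0,28,108)).items():
    A,B=[proj(c,np.array([541,-164,z])+Rz@np.array(p,float)) for z in(128.8,100.5)]
    x,y=(A-(310,150)).round().astype(int); t=a6[y-6:y+7,x-6:x+7]
    X,Y=A.round().astype(int); w=f[Y-12:Y+25,X-15:X+16]
    r=cv2.matchTemplate(w,t,cv2.TM_CCOEFF_NORMED);_,v,_,l=cv2.minMaxLoc(r)
    print(n,"score",round(v,2),"moved",l[0]+6-15,l[1]+6-12,"pred",(B-A).round(1))
E
```

```text
left score 0.97 moved 0 6 pred [-0.2  6.2]
front score 0.9 moved 0 6 pred [-0.4  6.3]
right score 0.64 moved 0 6 pred [-0.6  6.3]
bar score 0.76 moved 7 0 pred [-0.4  6.7]
```

```bash
python3 -c "
from bench import ctrl
print(ctrl.sign_off())"
```

```text
the job is handed in; nothing more can be done
None
```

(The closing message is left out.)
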